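# Put the reference block away and show the bearing ring to the inspection camera

## Robot

A 6-joint arm with a two-finger parallel gripper is mounted at the origin on a cart in front of the work surface, level with it; the furniture and walls round the work are solid. World frame = base frame: x ahead of the robot, y to its left, z up, the work surface at z = 0. Lengths are in mm, angles in degrees, forces in N, time in s.
With the tool pointing down it reaches from about 300 to 850 mm from the base axis. Payload 4.2 kg.
Tool frame: the origin (TCP) lies between the finger pads; the fingertips stand 19 mm ahead of it and the grasp point (between the pads) is the TCP (env.tips_ahead is the distance from the TCP to the fingertips, in mm); z points along the fingers, y is the direction in which the jaws open and shut (so a half turn about z gives the same grasp; the last joint's range is limited). The gripper opens to 91 mm and grips with 3 to 60 N. Pads are 32 mm wide; open, the fingers measure 118 mm over their backs; the gripper's body (76 mm by 178 mm) begins 60 mm behind the grasp point.
Start: joints at [74.828, 18.312, 89.639, -0, 72.044, -1.146], TCP at [139.36, 557.874, 201.576] pointing down, gripper open.
Joint ranges: [-177.97, 177.97], [-48.28, 115.42], [12.27, 149.76], [-77.06, 257.06], [2.81, 150.46], [-146.56, 146.56]. Speed limits (degrees/s): [147.25, 147.25, 180, 180, 180, 180].

## Interface

Orientations are given as [roll, pitch, yaw] about the fixed x, y, z axes, in that order (R = Rz(yaw) Ry(pitch) Rx(roll)).
In Python, from workcell import telemetry, viewer, job_done, env gives the robot as it stands. The module is installed in compiled form; this text tells all that it offers.
- The arm moves only by the shell command python3 -m jog 'ROWS' [FORCE]. ROWS is JSON, a list of rows, each a list of 3 entries, a list of its own where there are three numbers: the shift along the tool's x, y, z in cm, then the turn about the tool's z in degrees, then the opening, from 0 (shut) to 1 (fully open). A call has 1 to 10 rows; each row shifts and turns the pose as measured when the row begins, along the tool's axes as they then stand; what a row does not reach is not made up. A row lasts 1/8 s, in which the tool goes at most 62.5 mm and 10.7 degrees, less where a joint would pass 70% of its speed; a pose out of reach is approached as far as the arm can. A call is refused whole if a number of a shift passes 6.25 or a number of a turn 10.7, either way. A call with a gripper value outside its range is refused whole. The fingers move at their own pace and stop on an object; FORCE is the grip in N (left out, the last holds). Time passes only in rows, so rows that do not move let the fingers close. It gives the time, the measured TCP pose, the force and the opening at its end, in the units of the state.
- telemetry.state(): the state, without advancing time (a new reading comes with each control period).
- viewer.grab_frame(name): name is "side" or "top" or "wrist"; returns a dict with "color" (384x512x3 uint8, red, green, blue), "K" (3x3 intrinsics, pixels), "rvec" (rotation vector, rad) and "tvec" (3), from world to camera coordinates, as OpenCV has them. Camera axes: x right, y down, z forward; pixel columns grow to the right and rows downward; lengths in mm; the calibration is good to about 2 mm. The wrist camera is an equidistant fisheye: a pixel r from the principal point sees the ray r / f radians off the axis. A picture is of the moment at which its call begins. There is no depth.
- job_done(): hands the job in, once; it reports no verdict.
The state is a dict: "time_s": time; "qpos": joint angles; "qvel": joint speeds; "effort": joint torques, N m; "ee_pos": TCP position; "ee_rot": TCP orientation; "force": force on the tool from outside, world axes, zero at the start; "torque": the same for the moment, N m; "gripper_width": finger opening in mm.
Only numpy, scipy, OpenCV 4.12 (cv2) and the standard library are available. Lean on these libraries where they do the work, as an engineer would, in place of code of your own. Each camera call takes 0.05 s, during which the arm holds its last target. There are 200 camera calls.

## Task

The calibration check is over: put the steel reference block with the yellow dot back into the round recess of the storage nest with the yellow label, flat on the recess floor, and let go of it. Then take the bearing ring that stands on edge in the cradle and finish while holding it in the air in front of the inspection camera: ring centre on the camera's line of sight, 140 mm in front of the lens, its flat face square to the lens (the camera looks 20 degrees downward, so the ring must lean to match). Keep holding it still at the end, and do not knock the camera, the other block or the other things on the bench.

Things in the scene. Friction and masses are not known exactly. Their poses are not given: they have to be found in the camera images.
- yellow_block_center (a point): Centre (half-way up) of the loose reference block with a yellow dot on top: plain steel disc, 60 mm diameter, 10 mm thick, 0.2 kg, lying flat on the bench at the right at the start; z = its axis, up. Grasp across its diameter from above, fingers clear of its lowest 4 mm so that they pass over the nest's rim.
- yellow_seat (a point): Centre of the recess floor of the yellow-labelled storage nest (fixed): wooden board 10 mm high, 84 mm square plus an 18 mm strip on its front (-x) edge that carries the yellow label; round recess 66 mm diameter, 3.5 mm deep, so a seated block stands 6.5 mm proud of the board. This point is 6.5 mm above the bench; z up. Three such nests stand in a row in front of the camera, in any order; their centres are about 113 mm apart, with gaps of at least 12 mm.
- red_seat (a point): The same point of the red-labelled nest, which already holds its block.
- blue_seat (a point): The same point of the blue-labelled nest, which is empty and stays empty.
- red_block_center (a point): Centre of the other reference block, same size with a red dot, lying in the red nest. To be left alone.
- ring_center (a point): Centre (of the bore, half-way through the thickness) of the bearing ring to be shown: ground steel, 80 mm outside diameter, about 62 mm bore, 16 mm thick, 0.27 kg. z = its bore axis, level at the start: it stands on edge in the cradle, its centre 85 mm above the bench and its top at 125 mm. Grasp across its 16 mm thickness at the top, from above.
- cradle_seat (a point): Where the ring's centre is when it stands in the cradle (fixed): steel foot 96 x 64 mm, two aluminium cheeks with the ring in a slot 19 mm wide between them, black V supports below. The slot runs along the cradle's x, the ring's axis along its y; cheeks reach up to 66 mm above the bench and V supports to 67 mm. The ring lifts straight up out of it.
- lens (a point): Centre of the front glass of the inspection camera (fixed, grey head 46 mm square with a round black lens of 45 mm diameter, on a stand with a round post). The line of sight runs along this point's -x axis, 20 degrees below level, roughly towards the robot; y is level. The lens is 223 mm above the bench.
- view_point (a point): The point on the line of sight 140 mm in front of the lens, about 175 mm above the bench, axes as lens: the ring's centre belongs here with its bore axis along this x (either face to the lens).
- inspect_cam: Foot of the camera's stand, grey, 100 x 90 mm, 14 mm high; origin on the bench 10 mm in front of the plate's centre. The post with the head rises to 270 mm. Fixed; not to be knocked.
- show_ring: The same ring as ring_center; origin 8 mm along -z from it, in the middle of one face.
- yellow_block: The block with the yellow dot; origin in the middle of its underside.
- cradle: The cradle; origin in the middle under its foot, on the bench. Close behind it stands the hardness tester (fixed): black plinth 90 mm high, front edge at about x = 0.46 to 0.50 from y = 0.04 to the right, and above it the machine, with a bar that reaches forward to about x = 0.5 at 300 mm height: draw the arm in towards the robot when swinging past.
- loupe_1: Black eye loupe, 32 mm diameter, 26 mm high; a bystander, origin in the middle underneath.
- mike: Micrometer lying flat, 48 x 130 x 12 mm, long along its y; a bystander.
- carton_a: Small green carton 71 x 60 x 50 mm; a bystander, origin in the middle underneath.
- marker: Black and white marker pen lying flat, 17 x 135 x 16 mm, long along its y; a bystander.
There are look-alikes about, which are no part of the job. What is shaped like the yellow_block but turquoise is not meant.

How it is judged (in metres and radians):
On the way:
1. the yellow-dot block lies flat in the yellow nest's recess, released, while the ring still stands in its cradle (horizontal distance between yellow_block_center and yellow_seat below 0.005 m and z of yellow_block_center in the frame of yellow_seat between 0.0025 and 0.0075 m and angle between yellow_block_center's own z axis and vertical below 0.06 rad and contact force between yellow_block and the fingers below 0.05 N and distance between ring_center and cradle_seat below 0.02 m), for 0.2 s.
At the end, for the whole second after the job is handed in: Block within 5 mm of the yellow recess centre, on its floor (2.5 mm), flat (0.06 rad), released. Ring gripped (over 2 N), centre within 22 mm of the view point, bore axis within 0.2 rad of the line of sight, at rest (0.02 m/s, 0.15 rad/s), clear of the camera (horizontal distance between yellow_block_center and yellow_seat below 0.005 m and z of yellow_block_center in the frame of yellow_seat between 0.0025 and 0.0075 m and angle between yellow_block_center's own z axis and vertical below 0.06 rad and contact force between yellow_block and the fingers below 0.05 N and distance between ring_center and view_point below 0.022 m and angle between the z axis of ring_center and the x axis of lens, either way round below 0.2 rad and contact force between show_ring and the fingers above 2 N and contact force between show_ring and inspect_cam below 0.1 N and linear speed of show_ring below 0.02 m/s and angular speed of show_ring below 0.15 rad/s); the arm keeps its last pose, push and grip.
It fails at once if the camera is knocked (more than 3 N from the robot or the ring) (contact force between inspect_cam and the arm above 3 N or contact force between inspect_cam and the fingers above 3 N or contact force between inspect_cam and show_ring above 3 N).
It fails at once if a bystander (red-dot block, loupe, micrometer, small green carton, marker) is moved more than 20 mm (distance of any of red_block_center, loupe_1, mike, carton_a, marker from where it was at the start of the episode above 0.02 m).
It also fails if it takes over 69 s, if anything falls off the work surface, if the arm or the gripper's body presses on something with over 40 N, if the wrist force passes 120 N, or if a joint passes its speed limit or range.

## Working session

There is one attempt and no reset: what is moved stays moved. The work goes in short steps, Python scripts to look and compute and a shell command to move; the robot and the scene stay as the last step left them, time stands still between calls to the robot, and variables do not carry over. Pictures are saved under pics/ and viewed, about 8 in all and at most 12, crops included, and the job is handed in when it is done.

```bash
mkdir -p pics
cat > h.py <<'E'
import numpy as np, cv2
from scipy.spatial.transform import Rotation as R
from workcell import telemetry, viewer, env
def grab(n,f=None):
    d=viewer.grab_frame(n)
    if f: np.savez(f,**{k:d[k] for k in('color','K','rvec','tvec')})
    return d
def ray(d,u,v,fish=False):
    K=np.array(d['K']);x=(u-K[0,2])/K[0,0];y=(v-K[1,2])/K[1,1]
    if fish:
        r=np.hypot(x,y);s=np.sin(r)/r if r>1e-9 else 1;c=np.array([x*s,y*s,np.cos(r)])
    else: c=np.array([x,y,1.])
    M=cv2.Rodrigues(np.array(d['rvec'],float))[0];t=np.array(d['tvec'],float).ravel()
    return -M.T@t, M.T@c
def onz(d,u,v,z,fish=False):
    o,r=ray(d,u,v,fish);return o+r*(z-o[2])/r[2]
def proj(d,P,fish=False):
    M=cv2.Rodrigues(np.array(d['rvec'],float))[0];c=M@np.array(P,float)+np.array(d['tvec'],float).ravel();K=np.array(d['K'])
    if fish:
        n=np.hypot(c[0],c[1]);th=np.arctan2(n,c[2]);x,y=c[0]/n*th,c[1]/n*th
    else:x,y=c[:2]/c[2]
    return np.array([K[0,0]*x+K[0,2],K[1,1]*y+K[1,2]])
def tool():
    s=telemetry.state();return np.array(s['ee_pos']),R.from_euler('xyz',s['ee_rot'],degrees=True).as_matrix()
E
python3 - <<'E'
from h import *
print(telemetry.state())
ims=[]
for n in('top','side','wrist'):
    d=grab(n,f'pics/{n}0.npz');print(n,d['K'],np.round(ray(d,256,192)[0]),ray(d,256,192)[1])
    cv2.imwrite(f'pics/{n}0.png',cv2.resize(d['color'][...,::-1],(796,597),interpolation=cv2.INTER_CUBIC))
E
```

```text
{'time_s': 0.0, 'qpos': array([ 7.48284925e+01,  1.83516473e+01,  8.97090114e+01,  3.00928062e-04,
        7.20444380e+01, -1.14591694e+00]), 'qvel': array([-0.06667033,  0.0634178 , -0.11021896, -0.05542381, -0.07069308,
        0.09314858]), 'effort': array([ 1.96137495e-03, -4.12451613e+01, -2.31972134e+01,  7.28893513e-02,
        4.58850770e-02, -1.23212476e-04]), 'ee_pos': array([139.20661515, 557.3228677 , 200.70260467]), 'ee_rot': array([-1.79894930e+02, -2.38783850e-03,  1.65974314e+02]), 'force': array([-0.54385961, -0.37097306,  0.48366099]), 'torque': array([-0.03037221,  0.02605801, -0.08339515]), 'gripper_width': 91.4338281855684}
top [[352.42116286   0.         253.40573992]
 [  0.         352.42116286 189.90480227]
 [  0.           0.           1.        ]] [ 428.   16. 1100.] [ 0.09127908 -0.03820555 -0.99513718]
side [[426.70552838   0.         261.30104405]
 [  0.         426.70552838 193.02678664]
 [  0.           0.           1.        ]] [166. 959. 842.] [ 0.31309301 -0.76363742 -0.56479268]
wrist [[297.31863964   0.         254.40780531]
 [  0.         297.31863964 194.65273308]
 [  0.           0.           1.        ]] [ 61. 578. 384.] [ 0.27021212 -0.06495241 -0.96066377]
```

View pics/top0.png

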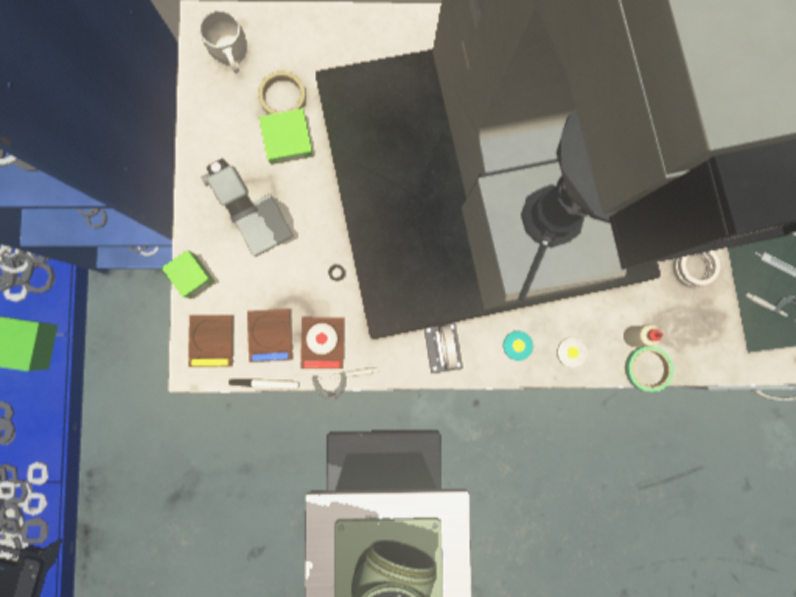

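View pics/side0.png

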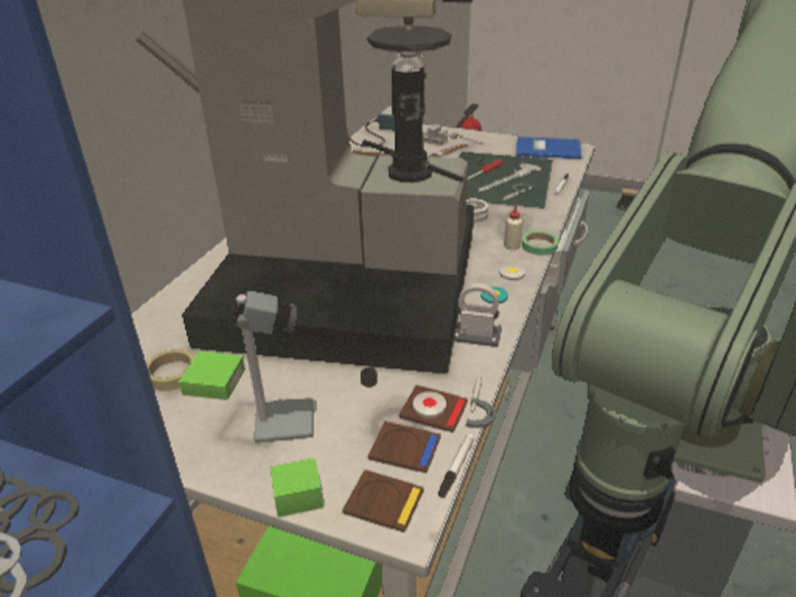

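The top view shows these at (796x597) pixels:
- The steel disc with the yellow dot is at (572,352). The turquoise disc, also with a yellow dot, is at (518,345). The red-dot block is in its nest at (321,338). I choose (572,352).
- The yellow-label nest is at (211,341) and the blue nest is at (270,335).
- The cradle is at (444,348) and the camera foot is at (265,225), with the head at about (228,185).

The side view confirms this layout.

```bash
cat > m1.py <<'E'
from h import *
T=dict(np.load('pics/top0.npz'));S=dict(np.load('pics/side0.npz'))
s=512/796
def crop(d,x0,y0,x1,y1,k): return cv2.resize(d['color'][y0:y1,x0:x1,::-1],None,fx=k,fy=k,interpolation=cv2.INTER_CUBIC)
a=crop(T,110,195,310,255,4)   # nests+cradle
b=crop(T,125,95,205,170,4); c=crop(S,145,180,225,255,4); e=crop(T,320,205,400,240,2)
can=np.zeros((600,800,3),np.uint8); can[:240,:800]=a; can[240:540,:320]=b; can[240:540,320:640]=c; can[240:310,640:800]=e
e=crop(S,285,165,365,240,2);can[320:470,640:800]=e
cv2.imwrite('pics/comp.png',can)
hsv={n:cv2.cvtColor(d['color'],cv2.COLOR_RGB2HSV) for n,d in(('T',T),('S',S))}
for n,d in(('T',T),('S',S)):
  for c,lo,hi in(('yel',(22,120,120),(33,255,255)),('blue',(100,110,120),(125,255,255)),('red',(0,150,120),(6,255,255)),('turq',(80,100,80),(97,255,255))):
    m=cv2.inRange(hsv[n],lo,hi);k,l,st,ce=cv2.connectedComponentsWithStats(m)
    for i in range(1,k):
        if 6<st[i,4]<400:
            u,v=ce[i];print(n,c,np.round(ce[i],1),st[i,4],st[i,2:4],np.round(onz(d,u,v,10)))
E
python3 m1.py
```

```text
T yel [333.2 221.9] 37 [7 7] [ 433. -265.   10.]
T yel [368.2 226.4] 35 [7 6] [ 418. -374.   10.]
T yel [134.  232.6] 102 [24  5] [406. 347.  10.]
T blue [ 61.8 140.4] 24 [6 5] [693. 575.  10.]
T blue [ 24.6 178.2] 121 [12 13] [575. 682.  10.]
T blue [  9.8 185.8] 30 [7 5] [552. 725.  10.]
T blue [173.3 229. ] 52 [22  3] [416. 228.  10.]
T blue [  1.  265.5] 18 [3 6] [313. 737.  10.]
T blue [  5.6 305.2] 16 [4 6] [197. 717.  10.]
T blue [ 23.4 304. ] 21 [5 5] [200. 666.  10.]
T blue [ 11.5 316.2] 24 [4 7] [165. 698.  10.]
T blue [ 21.7 323. ] 26 [6 5] [145. 668.  10.]
T blue [ 21.4 341.6] 64 [9 8] [ 93. 666.  10.]
T red [419.9 215.1] 18 [6 5] [ 452. -539.   10.]
T red [207.5 232.5] 8 [4 2] [404. 124.  10.]
T turq [332.8 221.9] 198 [19 19] [ 433. -264.   10.]
S yel [329.4 173.2] 15 [6 3] [ 419. -374.   10.]
S yel [262.6 325.3] 111 [14 23] [407. 348.  10.]
S blue [353.5  94.4] 347 [42 12] [  484. -1168.    10.]
S blue [275.4 289.1] 81 [10 19] [416. 230.  10.]
S red [302.4  79.3] 61 [11  8] [  795. -1295.    10.]
S red [316.1 106.2] 33 [13  7] [ 625. -955.   10.]
S red [330.7 137.2] 11 [5 3] [ 482. -658.   10.]
S red [275.6 258.2] 33 [8 5] [454. 121.  10.]
S red [292.8 264.7] 95 [12 18] [401. 129.  10.]
S turq [322.3 188.9] 37 [9 9] [ 418. -264.   10.]
S turq [312.7 191. ] 28 [7 7] [ 446. -240.   10.]
```

View pics/comp.png

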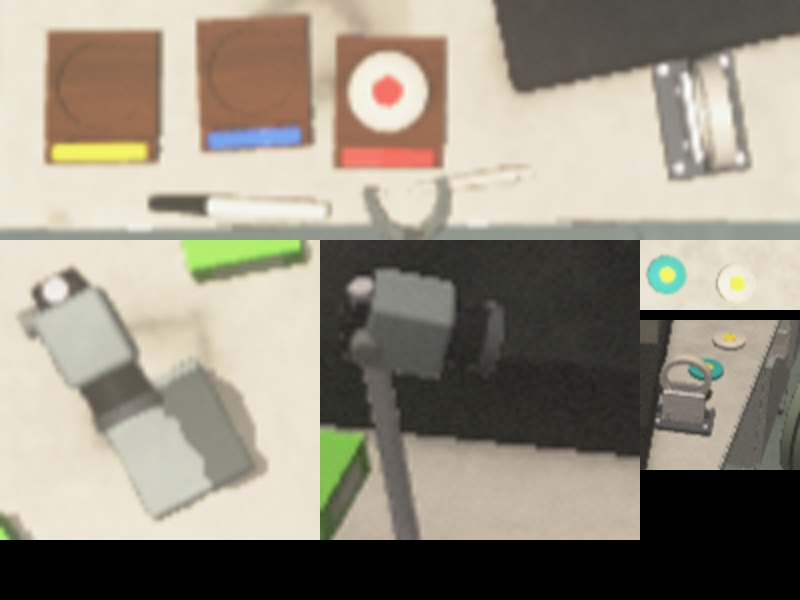

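```bash
cat > m2.py <<'E'
from h import *
T=dict(np.load('pics/top0.npz'));S=dict(np.load('pics/side0.npz'))
A=lambda p,z:onz(T,110+p[0]/4,195+p[1]/4,z)
B=lambda p,z:onz(T,125+p[0]/4,95+(p[1]-240)/4,z)
C=lambda p,z:onz(S,145+(p[0]-320)/4,180+(p[1]-240)/4,z)
def rect(n,P):
    P=np.array(P);print(n,np.round(P[:,:2],0).tolist(),'ctr',np.round(P.mean(0)[:2],1),'sides',[round(float(np.linalg.norm(P[i]-P[(i+1)%4]))) for i in range(4)],'dir(back-front) yaw',np.round(np.degrees(np.arctan2(*((P[0]+P[1]-P[2]-P[3])[[1,0]]))),1))
rect('ynest',[A(p,10) for p in((48,31),(161,31),(158,162),(46,160))])
rect('rnest',[A(p,10) for p in((336,36),(446,38),(445,167),(335,166))])
print('label ends',A((50,152),10),A((148,152),10),'redblock',A((388,92),16.5))
print('recess l/r', A((57,85),10), )
rect('bolts',[A(p,6) for p in((664,70),(725,60),(741,158),(677,172))])
rect('cfoot',[A(p,6) for p in((653,66),(736,53),(748,168),(672,180))])
print('ring top', A((703,62),110),A((727,160),110))
f=[B(p,14) for p in((158,517),(255,468),(193,360))]
print('foot',np.round(f),np.linalg.norm(f[0]-f[1]),np.linalg.norm(f[1]-f[2]))
print('rim top T',B((132,415),244),'rim ends',B((105,430),240),B((160,400),240))
print('lens S',C((493,340),223))
print('head front edge',B((75,388),250),B((135,352),250), 'sides back',B((38,340),265),B((97,290),265))
E
python3 m2.py
```

```text
ynest [[498.0, 385.0], [497.0, 299.0], [397.0, 300.0], [399.0, 384.0]] ctr [447.8 342.1] sides [86, 100, 84, 98] dir(back-front) yaw 0.2
rnest [[492.0, 166.0], [490.0, 81.0], [391.0, 82.0], [393.0, 166.0]] ctr [441.4 123.5] sides [85, 99, 84, 99] dir(back-front) yaw -0.3
label ends [405.48537312 381.22208876  10.        ] [404.7304191 307.3986283  10.       ] redblock [448.52343268 124.81232328  16.5       ]
recess l/r [456.23084151 377.27303769  10.        ]
bolts [[464.0, -88.0], [471.0, -135.0], [395.0, -146.0], [385.0, -97.0]] ctr [ 428.9 -116.5] sides [48, 77, 51, 79] dir(back-front) yaw 7.3
cfoot [[467.0, -79.0], [477.0, -144.0], [388.0, -152.0], [379.0, -93.0]] ctr [ 427.6 -116.9] sides [66, 89, 60, 89] dir(back-front) yaw 6.7
ring top [ 465.82211046 -105.51930774  110.        ] [ 397.1869815  -121.09842579  110.        ]
foot [[616. 257.  14.]
 [654. 182.  14.]
 [740. 231.  14.]] 83.66588742670059 99.05676345825489
rim top T [639.42213306 222.54392289 244.        ] rim ends [631.02402689 239.85928301 240.        ] [649.82641291 206.49301857 240.        ]
lens S [645.58673054 231.55060148 223.        ]
head front edge [654.80998547 255.89736207 250.        ] [677.28265752 219.92838106 250.        ] sides back [680.30721411 274.31042489 265.        ] [711.24074603 239.7360306  265.        ]
```

Composite crop: the chosen disc at (737,283) is plain steel with a yellow dot, and the turquoise disc beside it at (667,274) is the look-alike. The yellow nest is empty, with its recess centred at about (100,90). The lens front is at about (132,415) in the top crop and (493,340) in the side crop.

My estimates:
- Block: (418.5, -374)
- Yellow seat: about (456, 342)
- Ring: about (428, -116), cradle yaw about 7°
- Lens: about (646, 228), yaw about 28°

I'll move to the block first.

```bash
cat >> h.py <<'E'
def plan(wps,mx=60,mt=10):
    """wps: list of (x,y,z,yaw[,keep z-axis]) ; rows by simulation, turn about tool z only"""
    p,M=tool();out=[]
    for w in wps:
        w=np.array(w,float);x=M[:,0];
        tgt=np.radians(w[3]);z=M[:,2]
        h=np.array([np.cos(tgt),np.sin(tgt),0]);h-=z*(h@z)  # wanted x axis heading
        a=np.degrees(np.arctan2(np.cross(x,h)@z,x@h)); a=w[4] if len(w)>4 else a
        n=max(1,int(np.ceil(max(np.linalg.norm(w[:3]-p)/mx,abs(a)/mt))))
        st=(w[:3]-p)/n
        for i in range(n):
            sh=np.round(M.T@st/10,2);t=round(a/n,1)
            p=p+M@sh*10;M=M@R.from_euler('z',t,degrees=True).as_matrix();out.append([sh.tolist(),t])
    for i in range(0,len(out),10):print(str([r for r in out[i:i+10]]).replace(' ',''))
    print('end',p.round(1))
E
python3 -c "
from h import *
plan([(300,400,200,130),(345,150,200,80),(340,-50,200,50),(370,-250,180,15),(418,-374,120,0)])"
```

```text
[[[-4.85,-2.85,0.03],np.float64(9.0)],[[-5.24,-2.05,0.03],np.float64(9.0)],[[-5.49,-1.21,0.03],np.float64(9.0)],[[-5.62,-0.33,0.03],np.float64(9.0)],[[-4.41,-2.52,0.0],np.float64(10.0)],[[-4.78,-1.72,0.0],np.float64(10.0)],[[-5.01,-0.86,0.0],np.float64(10.0)],[[-5.08,0.02,0.0],np.float64(10.0)],[[-5.0,0.9,0.0],np.float64(10.0)],[[-4.94,0.75,0.01],np.float64(7.5)]]
[[[-4.8,1.39,0.01],np.float64(7.5)],[[-4.58,2.0,0.01],np.float64(7.5)],[[-4.28,2.58,0.01],np.float64(7.5)],[[-3.35,3.79,0.51],np.float64(8.7)],[[-2.74,4.25,0.51],np.float64(8.7)],[[-2.06,4.62,0.51],np.float64(8.7)],[[-1.34,4.88,0.51],np.float64(8.7)],[[0.46,4.41,2.0],np.float64(5.1)],[[0.85,4.35,2.0],np.float64(5.1)],[[1.24,4.25,2.0],np.float64(5.1)]]
end [ 418. -374.  120.]
```

```bash
sed -i 's/t=round(a\/n,1)/t=round(float(a\/n),1)/' h.py
python3 -m jog '[[[-4.8,-2.9,0],9,1],[[-5.2,-2.1,0],9,1],[[-5.5,-1.2,0],9,1],[[-5.6,-0.3,0],9,1],[[-4.4,-2.5,0],10,1],[[-4.8,-1.7,0],10,1],[[-5,-0.9,0],10,1],[[-5.1,0,0],10,1],[[-5,0.9,0],10,1],[[-4.9,0.8,0],7.5,1]]' 30
python3 -c "
from h import *
print(tool()[0].round(1))
plan([(340,-50,200,50),(370,-250,180,15),(418,-374,120,0)])"
```

```text
time_s: 1.4
ee_pos: [338.0, 86.6, 199.1]
ee_rot: [179.9, 0.2, 69.8]
force: [0.6, -0.6, -0.3]
gripper_width: 91.2
[338.   86.6 199.1]
[[[-4.25,1.64,-0.01],6.6],[[-4.04,2.11,-0.01],6.6],[[-3.77,2.56,-0.01],6.6],[[-3.35,3.79,0.51],8.7],[[-2.73,4.25,0.51],8.7],[[-2.06,4.61,0.51],8.7],[[-1.34,4.87,0.51],8.7],[[0.46,4.4,2.02],5.1],[[0.85,4.34,2.02],5.1],[[1.23,4.25,2.02],5.1]]
end [ 417.9 -374.   120.1]
```

```bash
python3 -m jog '[[[-4.2,1.6,0],6.6,1],[[-4.0,2.1,0],6.6,1],[[-3.8,2.6,0],6.6,1],[[-3.4,3.8,0.5],8.7,1],[[-2.7,4.3,0.5],8.7,1],[[-2.1,4.6,0.5],8.7,1],[[-1.3,4.9,0.5],8.7,1],[[0.5,4.4,2],5,1],[[0.9,4.3,2],5,1],[[1.2,4.2,2],5,1]]'
cat > wv.py <<'E'
from h import *
import sys
n=sys.argv[1];d=grab('wrist',f'pics/{n}.npz')
print(np.round(ray(d,254.4,194.6,True),2).tolist(),[np.round(proj(d,P,True),1).tolist() for P in eval(sys.argv[2])])
cv2.imwrite(f'pics/{n}.png',cv2.resize(d['color'][...,::-1],(768,576),interpolation=cv2.INTER_CUBIC))
hs=cv2.cvtColor(d['color'],cv2.COLOR_RGB2HSV);m=cv2.inRange(hs,(20,110,110),(34,255,255));k,l,st,ce=cv2.connectedComponentsWithStats(m)
for i in range(1,k):
    if st[i,4]>12: print('yel',ce[i].round(1),st[i,2:].tolist(),onz(d,*ce[i],10,True).round(1))
E
python3 wv.py w1 '[(418.5,-374,10)]'
```

```text
time_s: 2.65
ee_pos: [408.9, -392.5, 120.2]
ee_rot: [179.7, -0.5, -2.5]
force: [0.5, 1.1, -0.1]
gripper_width: 91.1
[[489.13, -394.68, 304.18], [-0.28, 0.01, -0.96]] [[235.4, 181.4]]
yel [132.5 172.6] [18, 20, 296] [ 433.9 -263.8   10. ]
yel [234.  180.9] [23, 22, 391] [ 419.1 -372.6   10. ]
yel [101.9 280.6] [6, 22, 47] [ 297.3 -191.8   10. ]
yel [407.9 278.8] [3, 14, 16] [ 281.3 -586.4   10. ]
```

View pics/w1.png

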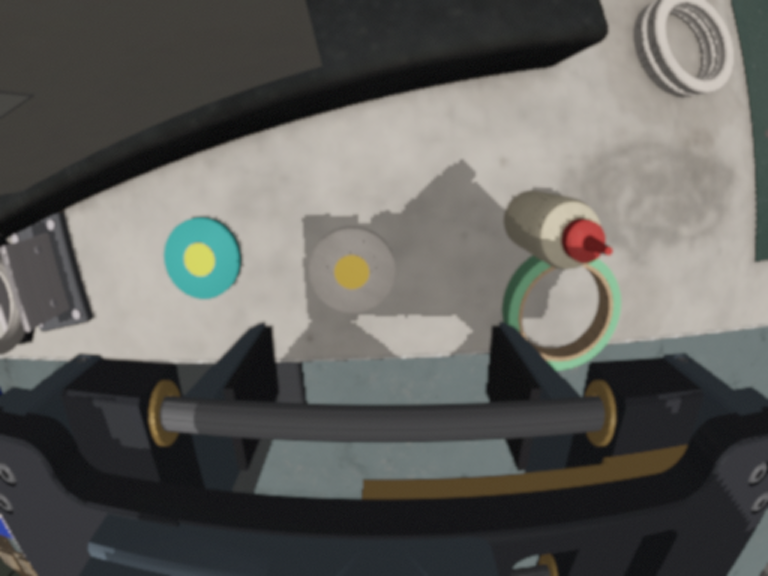

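The wrist view shows the yellow-dot steel disc at (352,272) and the turquoise one at (200,258). All three cameras agree on about (419,-373).

```bash
python3 -c "
from h import *
plan([(419,-373,80,0),(419,-373,40,0)],mx=20)"
```

```text
[[[0.25,-0.83,1.24],-0.9],[[0.26,-0.82,1.24],-0.9],[[0.28,-0.82,1.24],-0.9],[[-0.01,-0.01,1.99],0.0],[[-0.01,-0.01,1.99],0.0]]
end [ 419.1 -373.    40.1]
```

```bash
python3 -m jog '[[[0.25,-0.8,1.2],-0.9,1],[[0.25,-0.8,1.2],-0.9,1],[[0.3,-0.8,1.2],-0.9,1],[[0,0,1.5],0,1],[[0,0,1],0,1],[[0,0,0],0,1]]'; python3 -c "
from h import *
plan([(419,-373,24,0)],mx=15)"
```

```text
time_s: 3.45
ee_pos: [418.3, -368.3, 51.5]
ee_rot: [179.8, -0.3, 0.4]
force: [-0.4, 0.9, -0.7]
gripper_width: 91.4
[[[0.02,0.23,1.37],0.2],[[0.03,0.23,1.37],0.2]]
end [ 419.  -373.    24.1]
```

```bash
python3 -m jog '[[[0,0.25,1.2],0,1],[[0.05,0.2,0.9],0,1],[[0,0,0.3],0,1],[[0,0,0],0,1]]'; python3 wv.py w2 '[(419,-373,10)]'
```

```text
time_s: 3.95
ee_pos: [419.4, -374.3, 26.4]
ee_rot: [179.7, -0.3, 0.4]
force: [0.0, -0.0, 0.3]
gripper_width: 91.4
[[500.06, -372.38, 210.17], [-0.28, -0.01, -0.96]] [[252.6, 224.2]]
yel [110.4 203.3] [26, 28, 563] [ 433.9 -263.8   10. ]
yel [252.1 224. ] [33, 29, 758] [ 419.1 -372.6   10. ]
yel [101.9 283.6] [5, 19, 43] [ 358.9 -240.2   10. ]
yel [407.9 280.8] [4, 12, 21] [ 362.4 -510.6   10. ]
```

```bash
python3 -m jog '[[[0,-0.1,0.2],0,1],[[0,0,0],0,1],[[0,0,0],0,0.5],[[0,0,0],0,0.5],[[0,0,0],0,0.5],[[0,0,0],0,0.5],[[0,0,0],0,0.5]]' 30
```

```text
time_s: 4.88
ee_pos: [420.0, -373.7, 25.4]
ee_rot: [179.6, -0.4, 0.4]
force: [1.0, -0.0, -1.0]
gripper_width: 46.3
```

```bash
python3 wv.py w3 '[(419,-373,10)]'; python3 -c "
import cv2;im=cv2.imread('pics/w3.png');cv2.imwrite('pics/w3c.png',im[150:570,150:650])"
```

```text
[[500.34, -371.43, 209.26], [-0.28, -0.01, -0.96]] [[253.5, 225.5]]
yel [110.5 204.5] [26, 28, 568] [ 433.9 -263.7   10. ]
yel [252.9 225.4] [33, 30, 769] [ 419.1 -372.6   10. ]
yel [166.7 285.5] [4, 14, 26] [ 364.4 -302.2   10. ]
yel [342.3 286.9] [3, 10, 19] [ 363.2 -446.6   10. ]
```

View pics/w3c.png

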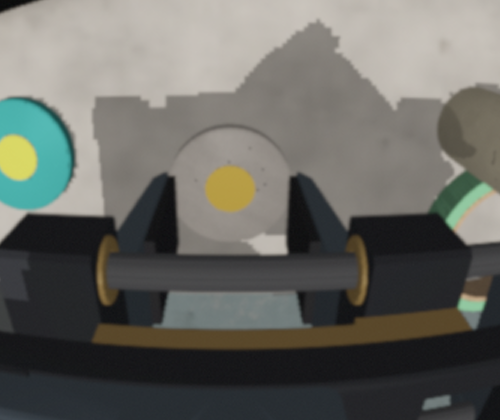

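The dot is at (230,190) in the crop and the fingertips look about a disc's width apart, at x≈172 and 291. The reported width of 46 disagrees with that. I'll test the scale by projection.

```bash
python3 -c "
from h import *
d=dict(np.load('pics/w3.npz'));p,M=tool();print(p,telemetry.state()['gripper_width'],telemetry.state()['time_s'])
for w in(46,60):
  for zz in(0,19):
    for s in(-1,1): 
      for x in (-16,16): print(w,zz,s,x,(proj(d,p+M@np.array([x,s*w/2,zz]),True)*1.5-150).round())
print((proj(d,(419,-343,10),True)*1.5-150),(proj(d,(419,-403,10),True)*1.5-150))
"
```

```text
[ 419.97721098 -373.68682257   25.35804555] 45.592628311953355 4.925
46 0 -1 -16 [183. 230.]
46 0 -1 16 [180. 166.]
46 0 1 -16 [282. 230.]
46 0 1 16 [284. 166.]
46 19 -1 -16 [186. 213.]
46 19 -1 16 [184. 152.]
46 19 1 -16 [278. 213.]
46 19 1 16 [280. 152.]
60 0 -1 -16 [168. 230.]
60 0 -1 16 [164. 166.]
60 0 1 -16 [296. 230.]
60 0 1 16 [300. 165.]
60 19 -1 -16 [172. 212.]
60 19 -1 16 [169. 152.]
60 19 1 -16 [291. 212.]
60 19 1 16 [294. 152.]
[168.36278519 187.81290898] [292.11462422 188.22701538]
```

```bash
python3 -c "
from h import *
print(env.tips_ahead,[a for a in dir(env) if a[0]!='_'])
d=dict(np.load('pics/w3.npz'));cv2.imwrite('pics/w3d.png',cv2.resize(d['color'][195:275,200:310,::-1],None,fx=7,fy=7,interpolation=cv2.INTER_CUBIC))"
```

```text
19.0 ['Unreachable', 'tips_ahead']
```

View pics/w3d.png

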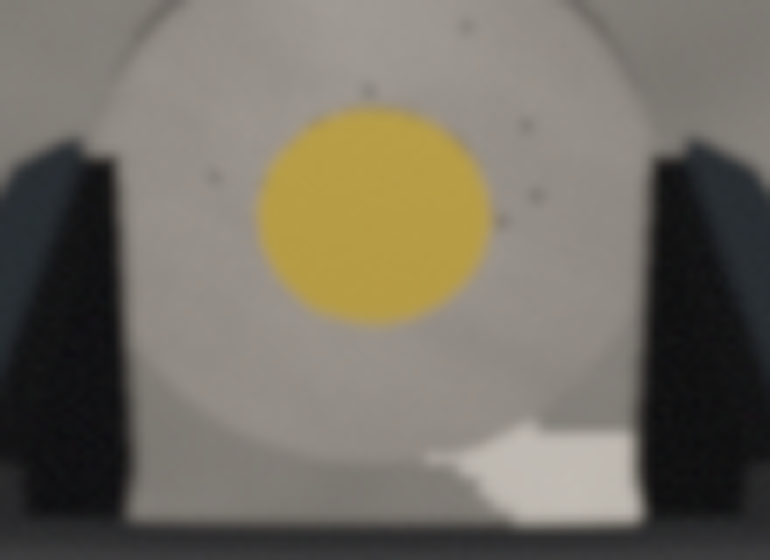

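```bash
python3 -m jog '[[[0,0,0],0,0.35],[[0,0,0],0,0.35],[[0,0,0],0,0.35]]'; python3 wv.py w4 '[(419,-373,10)]'
python3 - <<'E'
from h import *
for n in('w2','w3','w4'):
    g=cv2.cvtColor(dict(np.load(f'pics/{n}.npz'))['color'],cv2.COLOR_RGB2GRAY)
    for r in(220,230,240): 
        row=g[r]<45; dd=np.where(row)[0];print(n,r,dd[dd<252].max(),dd[dd>252].min())
E
```

```text
time_s: 5.3
ee_pos: [420.0, -373.7, 25.3]
ee_rot: [179.6, -0.4, 0.4]
force: [-1.1, -0.5, -0.5]
gripper_width: 32.1
[[500.33, -371.44, 209.22], [-0.28, -0.01, -0.96]] [[253.5, 225.5]]
yel [110.5 204.5] [26, 28, 566] [ 433.9 -263.7   10. ]
yel [252.9 225.4] [33, 30, 771] [ 419.1 -372.6   10. ]
yel [319.  288.4] [3, 9, 16] [ 363.  -426.6   10. ]
w2 220 180 329
w2 230 181 328
w2 240 182 327
w3 220 215 294
w3 230 215 293
w3 240 216 293
w4 220 227 282
w4 230 227 282
w4 240 227 282
```

```bash
python3 - <<'E'
from h import *
from scipy.optimize import least_squares
p,M=tool()
for n,w,l,r,row in(('w2',91.4,181,328,230),('w3',45.6,215,293,230),('w4',32,227,282,230),('w3top',45.6,216.9,292.9,217.4)):
    d=dict(np.load(f'pics/{n[:2]}.npz'))
    f=lambda q:np.r_[proj(d,p+M@np.array([q[0],-w/2,q[1]]),True)-[l,row],proj(d,p+M@np.array([q[0],w/2,q[1]]),True)-[r,row]]
    s=least_squares(f,[0,0]);print(n,s.x.round(1),s.fun.round(1))
d=dict(np.load('pics/w4.npz'));cv2.imwrite('pics/w4d.png',cv2.resize(d['color'][195:295,190:320,::-1],None,fx=6,fy=6,interpolation=cv2.INTER_CUBIC))
E
python3 -m jog '[[[0,0,0],0,1],[[0,0,0],0,1],[[0,0,0],0,1],[[0,0,0],0,1],[[0,0,0],0,1],[[0,0,0],0,1]]'
```

```text
w2 [  8.4 -18. ] [-0.9 -0.  -0.9  0. ]
w3 [ 12.6 -24.5] [ 0.7  0.   0.7 -0. ]
w4 [ 12.8 -24.7] [ 0.2  0.   0.2 -0. ]
w3top [ 17.9 -17.7] [-0.2  0.  -0.2 -0. ]
time_s: 6.1
ee_pos: [420.0, -373.7, 25.3]
ee_rot: [179.6, -0.4, 0.4]
force: [-0.3, 0.3, -0.3]
gripper_width: 89.0
```

View pics/w4d.png

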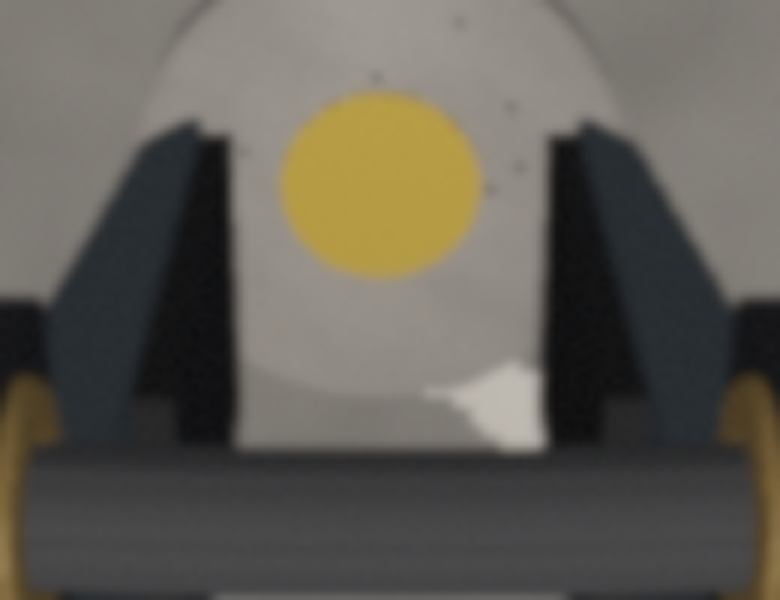

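The tip corners, at about (200,125) and (580,125) in the crop, triangulate to roughly 18 mm *behind* the reported TCP. So the tips are really near z≈43, well above the block. I'll lower gently with the jaws open and watch the force.

```bash
python3 -m jog '[[[0,0,0.5],0,1],[[0,0,0.5],0,1],[[0,0,0],0,1]]'; python3 -m jog '[[[0,0,0.4],0,1],[[0,0,0],0,1]]'; python3 wv.py w5 '[(419,-373,10)]'
python3 - <<'E'
from h import *
g=cv2.cvtColor(dict(np.load(f'pics/w5.npz'))['color'],cv2.COLOR_RGB2GRAY)
for r in(220,230,240): 
        row=g[r]<45; dd=np.where(row)[0];print(r,dd[dd<252].max(),dd[dd>252].min())
E
```

```text
time_s: 6.48
ee_pos: [419.8, -373.6, 14.4]
ee_rot: [179.6, -0.4, 0.4]
force: [0.0, -0.6, 0.5]
gripper_width: 91.6
time_s: 6.72
ee_pos: [419.8, -373.6, 10.0]
ee_rot: [179.6, -0.4, 0.4]
force: [-0.9, -0.3, -0.7]
gripper_width: 91.4
[[500.34, -371.44, 193.82], [-0.28, -0.01, -0.96]] [[253.8, 234.0]]
yel [101.7 210.8] [27, 30, 627] [ 434.  -263.7   10. ]
yel [253.2 233.7] [35, 32, 876] [ 419.2 -372.6   10. ]
yel [102.  281.9] [9, 28, 81] [ 372.9 -250.9   10. ]
220 180 329
230 181 328
240 182 327
```

```bash
python3 -m jog '[[[0,0,0.5],0,1],[[0,0,0.5],0,1],[[0,0,0],0,1]]'; python3 -m jog '[[[0,0,0.4],0,1],[[0,0,0],0,1]]';python3 -m jog '[[[0,0,0.3],0,1],[[0,0,0],0,1]]'
```

```text
time_s: 7.15
ee_pos: [420.1, -373.9, -0.4]
ee_rot: [179.6, -0.4, 0.4]
force: [-0.9, 0.5, -0.2]
gripper_width: 91.5
time_s: 7.4
ee_pos: [420.2, -373.9, -4.7]
ee_rot: [179.6, -0.4, 0.4]
force: [-0.1, 0.1, 0.1]
gripper_width: 91.6
time_s: 7.65
ee_pos: [420.3, -374.0, -7.9]
ee_rot: [179.6, -0.4, 0.4]
force: [0.1, 0.3, 0.3]
gripper_width: 91.5
```

```bash
for i in 1 2 3; do python3 -m jog '[[[0,0,0.2],0,1],[[0,0,0],0,1]]' | egrep 'pos|force'; done
```

```text
ee_pos: [420.3, -374.0, -9.9]
force: [0.1, 0.5, 0.2]
ee_pos: [420.6, -374.2, -11.6]
force: [-0.2, -0.0, 1.1]
ee_pos: [420.7, -374.4, -11.4]
force: [0.7, -0.4, -0.2]
```

```bash
for i in 1 2 3; do python3 -m jog '[[[0,0,0.2],0,1],[[0,0,0],0,1]]' | egrep 'pos|force|rot'; done; python3 -c "
from h import *
print(telemetry.state())"
```

```text
ee_pos: [421.0, -374.6, -11.5]
ee_rot: [179.5, -0.5, 0.4]
force: [0.6, 0.0, -1.0]
ee_pos: [421.1, -374.7, -11.5]
ee_rot: [179.5, -0.6, 0.4]
force: [0.1, 0.5, -0.7]
ee_pos: [421.2, -374.7, -11.5]
ee_rot: [179.5, -0.6, 0.4]
force: [-0.5, -1.4, -0.2]
{'time_s': 9.15, 'qpos': array([-4.28546745e+01,  2.93605238e+01,  1.07089739e+02,  6.96374192e-02,
        4.28130859e+01,  4.66882783e+01]), 'qvel': array([-0.05439301, -0.21643428, -0.25602031,  0.05325073,  0.35483653,
        0.03352675]), 'effort': array([ 3.46837007e-02, -4.43369687e+01, -1.65091270e+01,  8.41053925e-02,
       -1.94119946e-01,  1.02121467e-02]), 'ee_pos': array([ 421.23928397, -374.73977723,  -11.54295627]), 'ee_rot': array([179.52959244,  -0.56890262,   0.40860255]), 'force': array([-0.51164951, -1.42586164, -0.2037907 ]), 'torque': array([-0.05681423,  0.20872284, -0.01570753]), 'gripper_width': 91.34070129237892}
```

z is stuck at -11.5 while x and the tilt creep, so the fingers are probably on the bench even though the force reading shows nothing. Taking that as tip height 0, I raise about 5 mm and grip.

```bash
python3 -m jog '[[[-0.1,0,-0.5],0,1],[[0,0,0],0,1],[[0,0,0],0,0.4],[[0,0,0],0,0.4],[[0,0,0],0,0.4],[[0,0,0],0,0.4],[[0,0,0],0,0.4],[[0,0,0],0,0.4]]' 30; python3 wv.py w6 '[(419,-373,10)]'
```

```text
time_s: 10.15
ee_pos: [419.6, -374.0, -8.1]
ee_rot: [179.6, -0.5, 0.4]
force: [-0.2, -0.5, 0.6]
gripper_width: 58.3
[[499.86, -371.91, 175.87], [-0.28, -0.01, -0.96]] [[253.2, 245.5]]
yel [ 89.3 219.4] [29, 33, 706] [ 434.  -263.7   10. ]
yel [254.4 245.4] [38, 34, 1026] [ 419.1 -373.8   10. ]
yel [147.7 285.7] [5, 22, 39] [ 385.7 -300.    10. ]
```

```bash
python3 -m jog '[[[0,0,0],0,0.85],[[0,0,0],0,0.85],[[0,0,0],0,0.85],[[0,0,-0.2],0,0.85],[[0,0,0],0,0.85],[[0,0,0],0,0.4],[[0,0,0],0,0.4],[[0,0,0],0,0.4],[[0,0,0],0,0.4],[[0,0,0],0,0.4]]' 40; python3 -m jog '[[[0,0,-1],0,0.4],[[0,0,-2],0,0.4],[[0,0,-3],0,0.4],[[0,0,-2],0,0.4],[[0,0,0],0,0.4]]';python3 wv.py w7 '[(419,-373,10)]'; python3 -c "
from h import *
plan([(370,-250,100,15),(340,-50,100,35),(400,200,100,35),(452,335,90,35)],mx=50)"
```

```text
time_s: 11.45
ee_pos: [419.8, -374.4, -5.9]
ee_rot: [179.6, -0.5, 0.4]
force: [-1.1, 0.3, 0.4]
gripper_width: 58.1
time_s: 12.08
ee_pos: [418.1, -373.0, 76.7]
ee_rot: [179.7, -0.4, 0.4]
force: [-0.3, 0.8, -1.9]
gripper_width: 57.7
[[498.66, -371.07, 260.5], [-0.28, -0.01, -0.96]] [[254.1, 201.6]]
yel [135.2 185.1] [23, 24, 410] [ 433.9 -263.8   10. ]
yel [254.5 243.9] [38, 33, 1002] [ 377.6 -373.6   10. ]
yel [148.7 283.7] [4, 15, 23] [ 328.1 -263.7   10. ]
yel [360.3 282. ] [3, 8, 15] [ 330.8 -484.5   10. ]
yel [358.4 295.1] [5, 8, 14] [ 313.7 -485.4   10. ]
[[[-1.55,-4.09,-0.83],-4.9],[[-1.2,-4.21,-0.83],-4.9],[[-0.83,-4.29,-0.83],-4.9],[[0.46,-4.02,-0.02],-4.0],[[0.74,-3.98,-0.02],-4.0],[[1.02,-3.91,-0.02],-4.0],[[1.29,-3.83,-0.02],-4.0],[[1.55,-3.74,-0.02],-4.0],[[3.21,-2.83,-0.01],0.0],[[3.21,-2.83,-0.01],0.0]]
[[[3.21,-2.83,-0.01],0.0],[[3.21,-2.83,-0.01],0.0],[[3.21,-2.83,-0.01],0.0],[[3.21,-2.83,-0.01],0.0],[[4.01,-2.69,0.33],0.0],[[4.01,-2.69,0.33],0.0],[[4.01,-2.69,0.33],0.0]]
end [452.  334.8  89.9]
```

The block is gripped and lifted, since the dot moved with the hand. Carrying it at about z 165, drawn in, to clear the ring.

```bash
python3 -c "
from h import *
plan([(370,-250,165,10),(335,-60,165,20),(400,200,150,20),(450,330,100,20)],mx=50)"
```

```text
[[[-1.16,-3.06,-2.25],-2.4],[[-1.03,-3.11,-2.25],-2.4],[[-0.9,-3.15,-2.25],-2.4],[[-0.76,-3.18,-2.25],-2.4],[[-0.03,-4.83,-0.02],-2.5],[[0.18,-4.83,-0.02],-2.5],[[0.39,-4.81,-0.02],-2.5],[[0.6,-4.79,-0.02],-2.5],[[2.5,-3.7,0.24],0.0],[[2.5,-3.7,0.24],0.0]]
[[[2.5,-3.7,0.24],0.0],[[2.5,-3.7,0.24],0.0],[[2.5,-3.7,0.24],0.0],[[2.5,-3.7,0.24],0.0],[[3.04,-3.52,1.66],0.0],[[3.04,-3.52,1.66],0.0],[[3.04,-3.52,1.66],0.0]]
end [450.1 330.2  99.9]
```

```bash
python3 -m jog '[[[-1.2,-3.1,-2.3],-2.4,0.4],[[-1,-3.1,-2.3],-2.4,0.4],[[-0.9,-3.1,-2.2],-2.4,0.4],[[-0.8,-3.2,-2.2],-2.4,0.4],[[0,-4.8,0],-2.5,0.4],[[0.2,-4.8,0],-2.5,0.4],[[0.4,-4.8,0],-2.5,0.4],[[0.6,-4.8,0],-2.5,0.4],[[2.5,-3.7,0.2],0,0.4],[[2.5,-3.7,0.2],0,0.4]]';python3 -c "
from h import *
plan([(400,200,150,20),(450,330,100,20)],mx=50)"
```

```text
time_s: 13.38
ee_pos: [346.2, 37.7, 154.9]
ee_rot: [-179.5, 0.4, 20.2]
force: [0.4, -0.0, -2.1]
gripper_width: 58.1
[[[2.67,-3.34,0.13],0.1],[[2.66,-3.35,0.13],0.1],[[2.65,-3.35,0.13],0.1],[[2.65,-3.36,0.13],0.1],[[3.05,-3.5,1.68],-0.1],[[3.05,-3.49,1.68],-0.1],[[3.06,-3.48,1.68],-0.1]]
end [450.  330.   99.9]
```

```bash
python3 -m jog '[[[2.7,-3.3,0],0,0.4],[[2.7,-3.3,0],0,0.4],[[2.7,-3.4,0.1],0,0.4],[[2.7,-3.4,0.1],0,0.4],[[3,-3.5,1.5],0,0.4],[[2.5,-3,1.6],0,0.4],[[1,-1,1.4],0,0.4],[[0,0,0.5],0,0.4],[[0,0,0],0,0.4]]';python3 wv.py n1 '[(456,342,6.5),(405,344,10)]'
```

```text
time_s: 14.5
ee_pos: [430.5, 301.2, 91.5]
ee_rot: [-179.7, 1.4, 20.6]
force: [-0.7, -1.1, -2.0]
gripper_width: 57.7
[[511.6, 331.0, 272.73], [-0.29, -0.11, -0.95]] [[222.7, 154.0], [203.1, 203.8]]
yel [193.2 198.2] [60, 30, 759] [407.  354.7  10. ]
yel [254.4 243.9] [38, 33, 991] [382.6 283.6  10. ]
yel [149.1 285.3] [6, 27, 60] [288.3 375.   10. ]
yel [359.7 285.9] [7, 24, 56] [371.2 152.8  10. ]
```

View pics/n1.png

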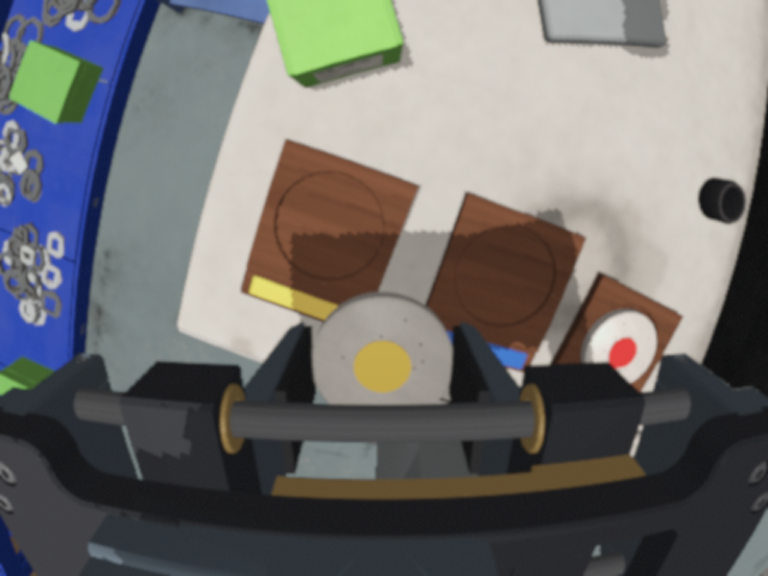

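The view shows the held block's dot at (382,366), the yellow nest's recess circle at (330,225), the yellow label at (292,297), and blue and red to the right. Next I compute the seat and the block offset in the same camera.

```bash
cat > blk.py <<'E'
from h import *
def blockoff(d,dot):
    # held block dot -> offset in tool frame (block top 15.9 above reported TCP)
    p,M=tool();o,r=ray(d,*dot,True);o=M.T@(o-p);r=M.T@r
    return o+r*(-15.9-o[2])/r[2]
E
python3 - <<'E'
from blk import *
d=dict(np.load('pics/n1.npz'));print('off',blockoff(d,(254.4,243.9)))
for q in((330,225),(275,225),(385,223),(330,171),(330,279)): print(q,onz(d,q[0]/1.5,q[1]/1.5,10,True).round(1))
for q in((287,140),(418,186),(243,290)): print(q,onz(d,q[0]/1.5,q[1]/1.5,10,True).round(1))
E
```

```text
off [ -0.4575099   -0.15165046 -15.9       ]
(330, 225) [459.3 345.3  10. ]
(275, 225) [448.  377.2  10. ]
(385, 223) [471.9 314.9  10. ]
(330, 171) [489.9 356.1  10. ]
(330, 279) [427.4 334.4  10. ]
(287, 140) [499.1 386.5  10. ]
(418, 186) [499.5 304.6  10. ]
(243, 290) [400.7 385.2  10. ]
```

```bash
python3 -c "
from h import *
plan([(392,322,45,20)],mx=18)"
```

```text
[[[-0.69,-0.82,1.19],0.1],[[-0.7,-0.82,1.19],0.1],[[-0.7,-0.82,1.19],0.1],[[-0.7,-0.82,1.19],0.1]]
end [391.9 322.   45.1]
```

```bash
python3 -m jog '[[[-0.7,-0.8,1.2],0,0.4],[[-0.7,-0.8,1.2],0,0.4],[[-0.7,-0.8,1.2],0,0.4],[[-0.5,-0.8,0.8],0,0.4],[[0,0,0],0,0.4],[[0,0,0],0,0.4]]';python3 wv.py n2 '[(459,345,10),(405,344,10)]'
python3 - <<'E'
from h import *
d=dict(np.load('pics/n2.npz'));u,v=proj(d,(459,345,10),True).astype(int)
# rectified top view of plane z=10: 3 px/mm, centred (459,345)
g=np.array([[proj(d,(459+60-r/4,345+60-c/4,10),True) for c in range(480)] for r in range(480)],np.float32)
im=cv2.remap(d['color'][...,::-1],g[...,0],g[...,1],cv2.INTER_CUBIC);cv2.imwrite('pics/n2r.png',im)
E
```

```text
time_s: 15.3
ee_pos: [390.8, 321.9, 47.0]
ee_rot: [-179.7, 1.3, 20.5]
force: [0.8, -0.3, -1.4]
gripper_width: 57.8
[[471.7, 351.42, 228.36], [-0.29, -0.1, -0.95]] [[257.7, 120.4], [234.2, 187.2]]
yel [226.8 181.4] [91, 37, 1300] [407.5 350.9  10. ]
yel [254.5 243.9] [38, 33, 986] [364.9 312.4  10. ]
yel [148.4 279.3] [4, 14, 30] [293.4 390.4  10. ]
yel [359.4 286.8] [7, 29, 62] [354.4 203.8  10. ]
yel [149.8 292.2] [6, 14, 34] [278.8 386.3  10. ]
```

View pics/n2r.png

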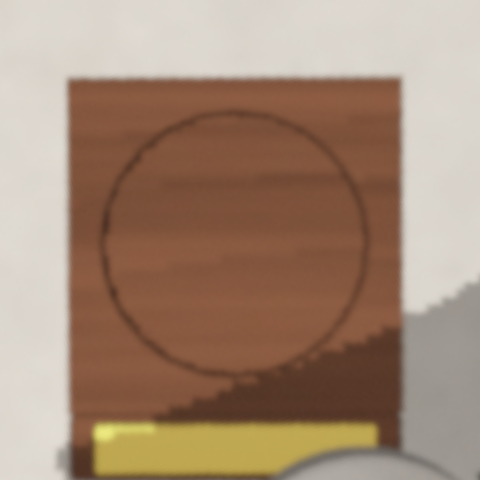

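The rectified top view shows the recess circle centred at (235.5,243), which puts the seat at (458.2, 346.1). The board edges agree.

```bash
python3 -c "
from h import *
plan([(456,344,30,20),(458.7,346,20,20)],mx=18)"
```

```text
[[[1.73,0.05,0.38],0.1],[[1.73,0.05,0.38],0.1],[[1.73,0.05,0.38],0.1],[[1.73,0.04,0.38],0.1],[[0.34,-0.09,1.01],0.0]]
end [458.7 346.   20. ]
```

```bash
python3 -m jog '[[[1.7,0,0.4],0,0.4],[[1.7,0,0.4],0,0.4],[[1.7,0,0.4],0,0.4],[[1.5,0,0.3],0,0.4],[[0.3,-0.1,0.8],0,0.4],[[0,0,0],0,0.4],[[0,0,0],0,0.4]]';python3 -c "
from h import *
plan([(458.7,346,14,20)],mx=18)"
```

```text
time_s: 16.23
ee_pos: [461.4, 348.7, 20.4]
ee_rot: [-179.7, 1.2, 20.4]
force: [0.5, -0.5, -2.1]
gripper_width: 57.9
[[[-0.33,0.17,0.65],0.4]]
end [458.7 346.   14. ]
```

```bash
python3 -m jog '[[[-0.3,0.2,0.4],0,0.4],[[0,0,0.4],0,0.4],[[0,0,0],0,0.4]]';python3 -c "
from blk import *
d=grab('wrist');o=blockoff(d,(254.5,243.9));p,M=tool();print(o,'block',p+M@o)
plan([(458.7,346,6,20),(458.7,346,1,20)],mx=4)"
```

```text
time_s: 16.6
ee_pos: [457.8, 345.2, 12.4]
ee_rot: [-179.7, 1.3, 20.4]
force: [0.1, -0.4, -1.7]
gripper_width: 57.7
[ -0.5206819    0.02181688 -15.9       ] block [457.7561773  345.12275646  28.46112462]
[[[0.06,-0.02,0.33],0.2],[[0.06,-0.02,0.33],0.2],[[0.0,0.0,0.25],-0.0],[[0.0,0.0,0.25],-0.0]]
end [458.6 346.    0.9]
```

```bash
python3 -m jog '[[[0.07,-0.03,0.4],0,0.4],[[0,0,0.3],0,0.4],[[0,0,0],0,0.4]]';python3 -m jog '[[[0,0,0.2],0,0.4],[[0,0,0],0,0.4]]';python3 -m jog '[[[0,0,0.15],0,0.4],[[0,0,0],0,0.4]]'
```

```text
time_s: 17.02
ee_pos: [458.5, 346.0, 5.3]
ee_rot: [-179.7, 1.2, 20.4]
force: [0.7, -0.1, -2.7]
gripper_width: 57.8
time_s: 17.27
ee_pos: [458.5, 346.1, 3.1]
ee_rot: [-179.7, 1.2, 20.4]
force: [-0.1, 0.0, -2.6]
gripper_width: 57.7
time_s: 17.52
ee_pos: [458.6, 346.1, 1.6]
ee_rot: [-179.7, 1.2, 20.4]
force: [0.5, -1.1, -2.7]
gripper_width: 57.5
```

```bash
python3 -m jog '[[[0,0,0.1],0,0.4],[[0,0,0],0,0.4],[[0,0,0],0,0.9],[[0,0,0],0,0.9],[[0,0,0],0,0.9],[[0,0,0],0,0.9],[[0,0,-1],0,0.9],[[0,0,-3],0,1],[[-1,0,-5],0,1],[[-3,0,-2],0,1]]'
python3 -m jog '[[[-2,0,0],0,1],[[0,0,0],0,1]]'
python3 - <<'E'
from h import *
d=grab('wrist','pics/n3.npz')
g=np.array([[proj(d,(458+60-r/4,346+60-c/4,16.5),True) for c in range(480)] for r in range(480)],np.float32)
im=cv2.remap(d['color'][...,::-1],g[...,0],g[...,1],cv2.INTER_CUBIC);cv2.imwrite('pics/n3r.png',im)
hs=cv2.cvtColor(d['color'],cv2.COLOR_RGB2HSV);m=cv2.inRange(hs,(20,110,110),(34,255,255));k,l,st,ce=cv2.connectedComponentsWithStats(m)
for i in range(1,k):
    if st[i,4]>12: print('yel',ce[i].round(1),st[i,2:].tolist(),onz(d,*ce[i],16.5,True).round(1))
E
```

```text
time_s: 18.77
ee_pos: [424.6, 333.0, 115.8]
ee_rot: [-179.7, 1.1, 20.3]
force: [0.2, -0.4, 0.5]
gripper_width: 91.3
time_s: 19.02
ee_pos: [404.6, 325.8, 118.0]
ee_rot: [-179.6, 0.9, 20.4]
force: [0.5, -0.3, -0.8]
gripper_width: 91.1
yel [254.8 132. ] [23, 21, 381] [458.2 345.9  16.5]
yel [236.9 179. ] [69, 35, 901] [408.6 346.3  16.5]
yel [101.  273.3] [5, 13, 27] [235.2 468.7  16.5]
yel [102.5 286.7] [6, 13, 31] [214.2 464.6  16.5]
yel [406.3 287.5] [5, 10, 23] [350.5  99.   16.5]
```

View pics/n3r.png

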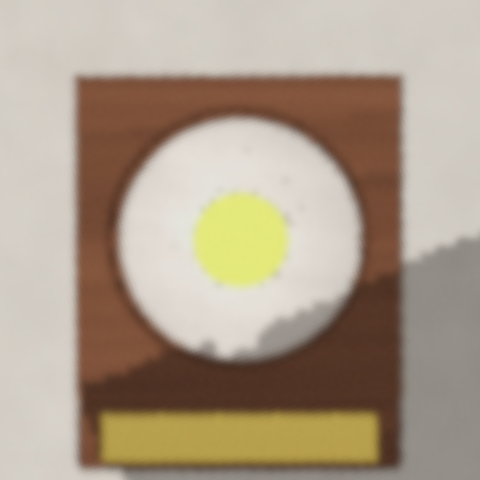

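The block sits centred in the recess at (458.2, 345.9), with an even gap all round, and is released.

Rows can only turn the tool about its own z, so the 20° lean has to come from tilting the tool at the edge of its reach. I'll test that drawn in and high, near azimuth 7°, well away from everything.

```bash
python3 -c "
from h import *
plan([(400,60,200,20)],mx=55)"
```

```text
[[[-1.65,4.12,-1.37],0.1],[[-1.64,4.12,-1.37],0.1],[[-1.64,4.12,-1.37],0.1],[[-1.63,4.13,-1.37],0.1],[[-1.62,4.13,-1.37],0.1],[[-1.61,4.13,-1.37],0.1]]
end [400.1  60.  199.9]
```

```bash
python3 -m jog '[[[-1.6,4.1,-1.4],0,1],[[-1.6,4.1,-1.4],0,1],[[-1.6,4.1,-1.4],0,1],[[-1.6,4.1,-1.4],0,1],[[-1.6,3.8,-2],0,1],[[-1,2,-5],0,1],[[0,0,-6],0,1],[[0,0,-6],0,1]]' | egrep 'pos|rot|time'; python3 -m jog '[[[0,0,-6],0,1],[[0,0,-6],0,1],[[0,0,-6],0,1]]'| egrep 'pos|rot|time'; python3 -c "
from h import *
print(telemetry.state()['qpos'].round(1))"
```

```text
time_s: 20.08
ee_pos: [407.6, 79.5, 359.1]
ee_rot: [-179.6, 1.9, 20.3]
time_s: 20.45
ee_pos: [416.9, 80.0, 542.5]
ee_rot: [-179.6, 2.0, 20.2]
[  9.3   5.   59.   -0.  118.1  79.1]
```

```bash
for i in 1 2; do python3 -m jog '[[[0,0,-6],0,1],[[0,0,-6],0,1],[[0,0,-6],0,1]]'| egrep 'pos|rot|time'; python3 -c "
from h import *
print(telemetry.state()['qpos'].round(1),tool()[1][:,2].round(3))"; done
```

```text
time_s: 20.82
ee_pos: [416.7, 79.2, 691.6]
ee_rot: [-179.7, 1.8, 20.1]
[ 9.200e+00  1.880e+01  1.350e+01 -1.000e-01  1.495e+02  7.900e+01] [-0.03  -0.006 -1.   ]
time_s: 21.2
ee_pos: [374.3, 70.6, 723.0]
ee_rot: [179.6, -2.2, 20.1]
[8.900e+00 1.500e+01 1.240e+01 1.000e-01 1.503e+02 7.890e+01] [ 0.039  0.007 -0.999]
```

It works: at the joint limits the tool starts tilting outward. Continuing.

```bash
for i in 1 2; do python3 -m jog '[[[-1,0,-6],0,1],[[-1,0,-6],0,1],[[-1,0,-6],0,1]]'| egrep 'pos|rot|time'; python3 -c "
from h import *
print(telemetry.state()['qpos'].round(1),tool()[1][:,2].round(3))"; done
```

```text
time_s: 21.58
ee_pos: [310.0, 54.0, 761.4]
ee_rot: [178.3, -8.4, 20.2]
[  7.6   8.7  12.3   0.4 150.4  77.8] [ 0.148  0.023 -0.989]
time_s: 21.95
ee_pos: [243.0, 38.1, 791.7]
ee_rot: [176.9, -14.5, 20.5]
[  5.1   2.5  12.3   1.6 150.4  76.5] [ 0.253  0.036 -0.967]
```

```bash
python3 -m jog '[[[-1,0,-6],0,1],[[-1,0,-6],0,1],[[-1,0,-6],0,1]]'| egrep 'pos|rot|time'; python3 -c "
from h import *
print(telemetry.state()['qpos'].round(1),tool()[1][:,2].round(3))"
```

```text
time_s: 22.32
ee_pos: [174.6, 26.4, 814.1]
ee_rot: [175.0, -20.3, 20.9]
[ 1.000e-01 -3.600e+00  1.230e+01  4.800e+00  1.504e+02  7.470e+01] [ 0.354  0.043 -0.934]
```

The tilt is now 20.9° at azimuth 7.0°. That suits both the grasp (jaws along the cradle's y) and the lens axis. The contact test also showed the real grasp point is about 30 mm behind the reported TCP, so I'll allow for that.

```bash
python3 -c "
from h import *
plan([(300,-20,600,12),(390,-90,350,7),(420,-115,200,7)],mx=55)"
```

```text
[[[0.4,1.35,4.85],1.5],[[0.43,1.34,4.85],1.5],[[0.47,1.32,4.85],1.5],[[0.5,1.31,4.85],1.5],[[0.54,1.3,4.85],1.5],[[-0.43,1.57,5.25],1.1],[[-0.4,1.58,5.25],1.1],[[-0.37,1.58,5.25],1.1],[[-0.34,1.59,5.25],1.1],[[-0.3,1.6,5.25],1.1]]
[[[-0.95,0.94,4.99],0.0],[[-0.95,0.94,4.99],0.0],[[-0.95,0.94,4.99],0.0]]
end [ 420.  -114.9  199.9]
```

```bash
python3 -m jog '[[[0.4,1.4,4.8],1.5,1],[[0.4,1.3,4.8],1.5,1],[[0.5,1.3,4.8],1.5,1],[[0.5,1.3,4.8],1.5,1],[[0.5,1.3,4.8],1.5,1],[[-0.4,1.6,5.2],1.1,1],[[-0.4,1.6,5.2],1.1,1],[[-0.4,1.6,5.2],1.1,1]]'| egrep 'pos|rot|time'; python3 -c "
from h import *
print(telemetry.state()['qpos'].round(1),tool()[1][:,2].round(3))
plan([(390,-90,350,7),(420,-115,210,7)],mx=50)"
```

```text
time_s: 23.32
ee_pos: [350.7, -63.0, 467.3]
ee_rot: [178.6, -22.8, 9.4]
[-22.3 -17.7  92.7  10.6  84.8  59.5] [ 0.386  0.039 -0.922]
[[[-0.46,1.0,4.07],0.7],[[-0.45,1.01,4.07],0.7],[[-0.44,1.01,4.07],0.7],[[-0.99,0.9,4.66],-0.0],[[-0.99,0.9,4.66],-0.0],[[-0.99,0.9,4.66],-0.0]]
end [ 420.  -114.9  210. ]
```

```bash
python3 -m jog '[[[-0.5,1,4],0.7,1],[[-0.5,1,4],0.7,1],[[-0.4,1,4],0.7,1],[[-1,0.9,4.5],0,1],[[-1,0.9,3.5],0,1],[[-1,0.5,2],0,1],[[0,0,0],0,1],[[0,0,0],0,1]]'| egrep 'pos|rot|time'
python3 - <<'E'
from h import *
p,M=tool();print(M.round(3))
d=grab('wrist','pics/r1.npz');t=grab('top','pics/r1t.npz')
print(np.round(ray(d,254,195,True),2).tolist())
def rect(z,c=(428,-116),h=70,k=4):
    n=2*h*k;rr,cc=np.mgrid[0:n,0:n]
    g=np.array([[proj(d,(c[0]+h-r/k,c[1]+h-q/k,z),True) for q in range(n)] for r in range(n)],np.float32)
    return cv2.remap(d['color'][...,::-1],g[...,0],g[...,1],cv2.INTER_CUBIC)
a=rect(6,h=65,k=3);b=rect(125,h=65,k=3)
cv2.imwrite('pics/r1.png',np.hstack([a,b]))
E
```

```text
time_s: 24.32
ee_pos: [398.2, -115.0, 236.9]
ee_rot: [179.9, -22.7, 6.2]
[[ 0.917  0.107  0.384]
 [ 0.099 -0.994  0.04 ]
 [ 0.386  0.002 -0.923]]
[[402.86, -113.77, 437.41], [0.1, 0.01, -0.99]]
```

View pics/r1.png

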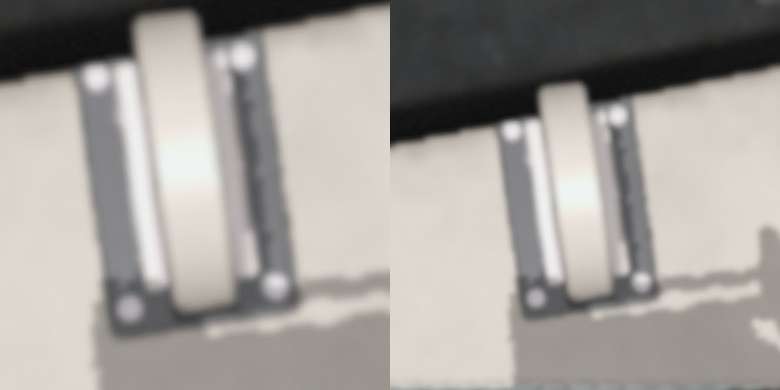

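In the left half (plane z=6) the bolts are at (96,77), (243,55), (276,286) and (129,307), giving cradle centre (432,-113) and yaw 8.2°. In the right half the ring crown is at (575,190), giving about (430,-113), which agrees.

```bash
python3 -c "
from h import *
plan([(405,-115,150,8.2),(431.5,-113,90,8.2)],mx=25)"
```

```text
[[[-0.69,0.02,2.07],-0.5],[[-0.69,0.01,2.07],-0.5],[[-0.69,0.0,2.07],-0.5],[[-0.69,-0.0,2.07],-0.5],[[0.05,0.03,2.19],-0.1],[[0.05,0.03,2.19],-0.1],[[0.05,0.03,2.19],-0.1]]
end [ 431.6 -113.1   90.1]
```

```bash
python3 -m jog '[[[-0.7,0,2],-0.5,1],[[-0.7,0,2],-0.5,1],[[-0.7,0,2],-0.5,1],[[-0.7,0,2],-0.5,1],[[0,0,2],0,1],[[0,0,0],0,1]]'| egrep 'pos|rot|time|force';  python3 -c "
from h import *
plan([(431.5,-113,88,8.2)],mx=20)"
```

```text
time_s: 25.18
ee_pos: [417.4, -115.9, 140.0]
ee_rot: [178.4, -23.6, 8.8]
force: [0.2, -0.0, 0.6]
[[[-0.25,-0.07,1.78],-0.0],[[-0.25,-0.07,1.78],-0.0],[[-0.25,-0.07,1.78],-0.0]]
end [ 431.7 -113.1   88. ]
```

```bash
python3 -m jog '[[[-0.25,0,1.6],0,1],[[-0.25,0,1.6],0,1],[[-0.25,0,1.2],0,1],[[0,0,0],0,1],[[0,0,0],0,1]]'| egrep 'pos|rot|time|force';  python3 -c "
from h import *
print(tool()[1].round(3));plan([(431.5,-113,88,8.2)],mx=20)
d=grab('wrist','pics/r2.npz')"
```

```text
time_s: 25.8
ee_pos: [432.9, -117.1, 102.1]
ee_rot: [178.0, -24.2, 9.0]
force: [0.3, -0.5, 0.1]
[[ 0.901  0.142  0.41 ]
 [ 0.143 -0.989  0.029]
 [ 0.41   0.032 -0.912]]
[[[-0.65,-0.47,1.24],-0.0]]
end [ 431.5 -113.    88. ]
```

```bash
python3 -m jog '[[[-0.6,-0.4,1.1],0,1],[[0,0,0.1],0,1],[[0,0,0],0,0.6],[[0,0,0],0,0.3],[[0,0,0],0,0.05],[[0,0,0],0,0.05],[[0,0,0],0,0.05],[[0,0,0],0,0.05],[[0,0,0],0,0.05]]' 30; python3 -m jog '[[[0,0,0],0,0.05],[[0,0,0],0,0.05]]' 50; python3 -c "
from h import *
print(tool()[1].round(3))"
```

```text
time_s: 26.98
ee_pos: [433.9, -114.8, 91.7]
ee_rot: [177.8, -24.5, 9.1]
force: [-0.2, -0.9, 0.5]
gripper_width: 24.0
time_s: 27.22
ee_pos: [433.8, -114.7, 91.6]
ee_rot: [177.8, -24.5, 9.1]
force: [0.2, 0.4, -0.8]
gripper_width: 15.3
[[ 0.899  0.141  0.415]
 [ 0.143 -0.989  0.027]
 [ 0.415  0.035 -0.909]]
```

```bash
python3 -m jog '[[[0,0,0],0,0.05],[[0,0,0],0,0.05],[[0,0,0],0,0.05],[[0.4,0,-0.9],0,0.05],[[0.8,0.1,-1.8],0,0.05],[[0,0,0],0,0.05]]' 50; python3 -c "
from h import *
d=grab('wrist','pics/r3.npz');t=grab('side','pics/r3s.npz');s0=dict(np.load('pics/side0.npz'))
u,v=proj(s0,(432,-113,85)).astype(int);print(u,v)
f=lambda x:cv2.resize(x['color'][v-45:v+35,u-50:u+50,::-1],(400,320),interpolation=cv2.INTER_CUBIC)
cv2.imwrite('pics/r3s.png',np.hstack([f(s0),f(t)]))"
```

```text
time_s: 27.98
ee_pos: [431.2, -113.7, 119.4]
ee_rot: [178.0, -24.2, 9.0]
force: [-0.5, 0.7, -3.9]
gripper_width: 15.1
307 193
```

The ring is held (width 15 mm, load about 4 N). Next I plan the swing to the view point. The lens estimate corrected with the wrist view is (648,230,223) at yaw 28°, so the view point is about (532,168,175).

```bash
cat > fin.py <<'E'
from h import *
V=np.array([531.8,168.2,175.1]);L=np.array([648,230,223.]);a=(L-V)/np.linalg.norm(L-V);off=np.array([-4.1,-1,5.3])
def heading():
    # rotation about tool z bringing y to a
    p,M=tool();z=M[:,2];h=a-z*(a@z);y=M[:,1]
    return np.degrees(np.arctan2(np.cross(y,h)@z,y@h))
def targ():
    p,M=tool();F=M@R.from_euler('z',heading(),degrees=True).as_matrix()
    return V-F@off, F
E
python3 - <<'E'
from fin import *
p,M=tool();t,F=targ();print('turn',heading(),'target',t,F.round(2).tolist(),'err',np.degrees(np.arccos(F[:,1]@a)),telemetry.state()['qpos'].round(1))
plan([(425,-112,190,0,0),(365,-70,240,0,0),(385,60,240,0,-50),(t[0]-90,t[1]-50,215,0,heading()+50)],mx=45,mt=8)
E
```

```text
turn -107.94653117616629 target [528.76221512 172.15390034 179.68677829] [[-0.41, 0.81, 0.41], [0.9, 0.44, 0.03], [-0.15, 0.38, -0.91]] err 2.2300339883874485 [-25.3   1.8 129.9  24.4  29.3  36.7]
[[[1.26,0.03,-3.39],0.0],[[1.26,0.03,-3.39],0.0],[[-1.39,-2.43,-3.44],0.0],[[-1.39,-2.43,-3.44],0.0],[[0.52,-1.8,0.17],-7.1],[[0.74,-1.72,0.17],-7.1],[[0.95,-1.62,0.17],-7.1],[[1.14,-1.49,0.17],-7.1],[[1.31,-1.33,0.17],-7.1],[[1.47,-1.16,0.17],-7.1]]
[[[1.6,-0.97,0.17],-7.1],[[0.9,0.01,0.59],-7.2],[[0.89,0.12,0.59],-7.2],[[0.87,0.23,0.59],-7.2],[[0.83,0.34,0.59],-7.2],[[0.79,0.44,0.59],-7.2],[[0.72,0.54,0.59],-7.2],[[0.65,0.62,0.59],-7.2],[[0.57,0.7,0.59],-7.2]]
end [438.8 122.1 214.7]
```

```bash
python3 -m jog '[[[1.3,0,-3.4],0,0.05],[[1.3,0,-3.4],0,0.05],[[-1.4,-2.4,-3.4],0,0.05],[[-1.4,-2.4,-3.4],0,0.05],[[0.5,-1.8,0],-7,0.05],[[0.7,-1.7,0.2],-7,0.05],[[0.9,-1.6,0.2],-7,0.05],[[1.1,-1.5,0.2],-7,0.05],[[1.3,-1.3,0.2],-7,0.05],[[1.5,-1.2,0.2],-7,0.05]]' 50;  python3 - <<'E'
from fin import *
t,F=targ();print('turn',heading(),t.round(1),'err',np.degrees(np.arccos(F[:,1]@a)),telemetry.state()['qpos'].round(1))
plan([(400,70,235,0,-15),(t[0]-80,t[1]-45,215,0,heading()+15)],mx=30,mt=8)
E
```

```text
time_s: 29.32
ee_pos: [371.1, 47.3, 229.8]
ee_rot: [163.5, -15.5, 54.0]
force: [-0.3, 0.4, -2.7]
gripper_width: 15.6
turn -64.89701836020497 [528.9 172.1 179.8] err 1.0274771154629336 [  5.2 -14.1 123.6   0.4  48.   43.2]
[[[1.77,0.42,0.35],-7.5],[[1.7,0.65,0.35],-7.5],[[0.94,0.17,0.56],-7.1],[[0.91,0.29,0.56],-7.1],[[0.87,0.4,0.56],-7.1],[[0.82,0.5,0.56],-7.1],[[0.75,0.6,0.56],-7.1],[[0.67,0.69,0.56],-7.1],[[0.58,0.76,0.56],-7.1]]
end [448.8 127.1 215.3]
```

```bash
python3 -m jog '[[[1.7,0.4,0.3],-7.5,0.05],[[1.7,0.6,0.3],-7.5,0.05],[[0.9,0.2,0.5],-7.1,0.05],[[0.9,0.3,0.5],-7.1,0.05],[[0.9,0.4,0.5],-7.1,0.05],[[0.8,0.5,0.5],-7.1,0.05],[[0.7,0.6,0.5],-7.1,0.05],[[0.6,0.6,0.5],-7.1,0.05],[[0.3,0.3,0.2],0,0.05],[[0,0,0],0,0.05]]';  python3 - <<'E'
from fin import *
t,F=targ();print('turn',heading(),t.round(1),'err',np.degrees(np.arccos(F[:,1]@a)),telemetry.state()['qpos'].round(1))
plan([(*t,0,heading())],mx=15,mt=5)
d=grab('wrist','pics/v1.npz')
E
```

```text
time_s: 30.58
ee_pos: [430.8, 126.3, 201.9]
ee_rot: [160.2, 5.0, 110.6]
force: [-0.0, -0.3, -2.0]
gripper_width: 15.3
turn -5.209332783243733 [529.  172.1 179.9] err 0.8234429950140598 [ 17.8  -3.5 119.1  -5.4  44.4  -0.5]
[[[0.13,1.18,0.71],-0.7],[[0.11,1.18,0.71],-0.7],[[0.1,1.18,0.71],-0.7],[[0.08,1.19,0.71],-0.7],[[0.07,1.19,0.71],-0.7],[[0.05,1.19,0.71],-0.7],[[0.04,1.19,0.71],-0.7],[[0.03,1.19,0.71],-0.7]]
end [529.2 172.1 179.7]
```

```bash
python3 -m jog '[[[0.1,1.2,0.7],-0.7,0.05],[[0.1,1.2,0.7],-0.7,0.05],[[0.1,1.2,0.7],-0.7,0.05],[[0.1,1.2,0.7],-0.7,0.05],[[0.1,1.1,0.7],-0.7,0.05],[[0,0.8,0.5],-0.7,0.05],[[0,0.4,0.2],-0.7,0.05],[[0,0,0],0,0.05],[[0,0,0],0,0.05]]';  python3 - <<'E'
from fin import *
t,F=targ();print('turn',heading(),t.round(1),'err',np.degrees(np.arccos(F[:,1]@a)))
plan([(*t,0,heading())],mx=15,mt=5)
can=np.zeros((600,800,3),np.uint8)
s=grab('side','pics/v2s.npz');T=grab('top','pics/v2t.npz')
u,v=proj(s,V).astype(int);u2,v2=proj(T,V).astype(int);print(u,v,u2,v2)
# side crop 4x, top crop 4x
can[:400,:400]=cv2.resize(s['color'][v-60:v+40,u-75:u+25,::-1],(400,400),interpolation=cv2.INTER_CUBIC)
can[:400,400:]=cv2.resize(T['color'][v2-65:v2+35,u2-65:u2+35,::-1],(400,400),interpolation=cv2.INTER_CUBIC)
cv2.imwrite('pics/v2.png',can[:400])
E
```

```text
time_s: 31.75
ee_pos: [509.9, 162.3, 184.5]
ee_rot: [160.7, 6.8, 115.4]
force: [-0.5, -0.3, -2.3]
gripper_width: 15.4
turn -0.0922744851377409 [529.  172.1 179.9] err 0.8317884368091414
[[[0.06,0.94,0.57],-0.0],[[0.06,0.94,0.57],-0.0]]
end [529.1 172.1 179.8]
241 215 184 185
```

View pics/v2.png

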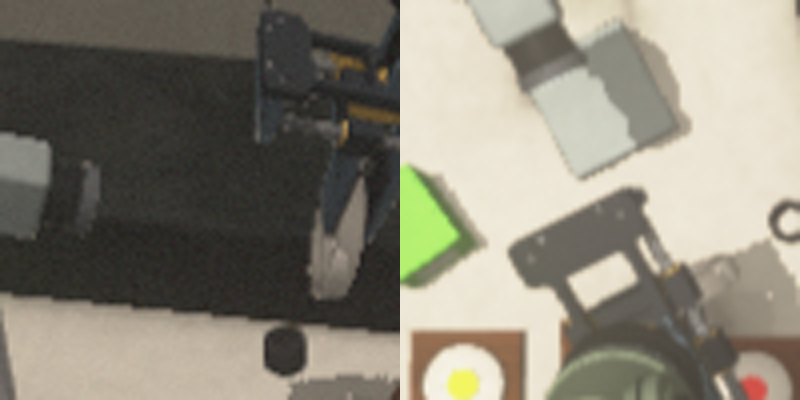

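The ring is held leaning, with its side-view centre at (337,243) and the lens at (90,197). The yellow block is still seated at (463,385) in the top crop. Checking the arm-derived ring centre against the side view, then making the last 2 cm.

```bash
python3 -m jog '[[[0.1,0.9,0.6],0,0.05],[[0,0.7,0.4],0,0.05],[[0,0.2,0.1],0,0.05],[[0,0,0],0,0.05],[[0,0,0],0,0.05]]'
python3 - <<'E'
from fin import *
s=dict(np.load('pics/v2s.npz'))
M0=R.from_euler('xyz',[160.7,6.8,115.4],degrees=True).as_matrix();c0=np.array([509.9,162.3,184.5])+M0@off
print('ring FK',c0,'proj',proj(s,c0),'seen',(250.3,215.75))
lu=(188.5,204.2);print('lens side at 223',onz(s,*lu,223).round(1),'proj L',proj(s,L),'side ray scale px/mm',np.linalg.norm(proj(s,L)-proj(s,L+[10,0,0]))/10)
p,M=tool();c=p+M@off;print('now',c.round(1),'to V',(V-c).round(1),'axis err',np.degrees(np.arccos(M[:,1]@a)))
E
```

```text
time_s: 32.48
ee_pos: [529.8, 172.2, 179.9]
ee_rot: [160.6, 6.8, 115.4]
force: [-0.7, 0.7, -3.1]
gripper_width: 15.2
ring FK [512.64692351 158.39855316 179.69030938] proj [249.79424305 213.43077728] seen (250.3, 215.75)
lens side at 223 [646.7 228.4 223. ] proj L [187.69660117 204.45350696] side ray scale px/mm 0.3648988958190558
now [532.5 168.3 175.1] to V [-0.7 -0.1 -0. ] axis err 0.800543101349835
```

```bash
python3 -m jog '[[[0,0,-0.2],0,0.05],[[0,0,0],0,0.05],[[0,0,0],0,0.05],[[0,0,0],0,0.05],[[0,0,0],0,0.05]]' 50
python3 - <<'E'
from fin import *
from workcell import job_done
p,M=tool();c=p+M@off;print('now',c.round(1),'to V',(V-c).round(1),'axis err',np.degrees(np.arccos(M[:,1]@a)))
T=grab('top');m=cv2.inRange(cv2.cvtColor(T['color'],cv2.COLOR_RGB2HSV),(22,110,110),(33,255,255));k,l,st,ce=cv2.connectedComponentsWithStats(m)
for i in range(1,k):
    if 15<st[i,4]<200: print(ce[i].round(1),onz(T,*ce[i],16.5).round(1))
print(telemetry.state()['qvel'].round(2),telemetry.state()['gripper_width'])
print(job_done())
E
```

```text
time_s: 33.1
ee_pos: [528.6, 171.9, 182.2]
ee_rot: [160.6, 6.8, 115.4]
force: [-0.1, -0.6, -2.4]
gripper_width: 15.5
now [531.4 168.  177.4] to V [ 0.4  0.2 -2.3] axis err 0.7903033765259534
[134.2 215.8] [457.1 345.3  16.5]
[333.2 222. ] [ 432.7 -263.    16.5]
[ 0.08 -0.07 -0.12 -0.02 -0.02  0.  ] 15.209006602104907
the job is handed in; nothing more can be done
None
```

I put the yellow-dot block back in the yellow nest and released it. The ring is held in front of the inspection camera, and the job was handed in at about 33 s. `job_done()` gives no verdict, so the checks below are my own.

**Block:** after release, the wrist camera put its centre at (458.2, 345.9), against a measured recess centre of (458.2, 346.1), with an even gap all round. The last top view still showed it there, within about 1 mm.

**Ring:** rows cannot tilt the tool directly. I tilted it about 21° by driving the arm to its joint limits, drawn in and high. I then gripped the ring across its thickness and turned it towards the lens.
- **Position:** the arm's pose puts the ring centre about 2 mm from my estimated view point, at rest.
- **Angle:** the bore axis is about 0.8° off my estimated line of sight.
- **Grip:** set to 50 N and reading 15 mm wide, with a load of about 2.5 N. That fits the ring's weight.

**Checks that disagreed or stayed uncertain:**
- **First grasp:** it closed above the block, because the fingertips sit about 30 mm behind where the description puts them. I found this by image and by gently touching the bench, and allowed for it afterwards.
- **Force sensor:** it showed nothing during that bench touch.
- **Ring height:** before the last 2 cm, the side view showed the ring about 5 mm lower than the arm's pose implies, so I raised it 2 mm.
- **Top camera:** it read 2 to 4 mm off the wrist camera, and I went by the wrist camera.
- **Lens:** its position is good to about 5 mm and its direction to about 2°, from the outside cameras only.
- **Bystanders:** I did not re-measure them at the end, but saw no contact with them.

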